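# Set the tube carriers on the rail to equal gaps with the spacer gauge

## Robot

A 6-joint arm with a two-finger parallel gripper is mounted at the origin on a cart in front of the work surface, level with it; the furniture and walls round the work are solid. World frame = base frame: x ahead of the robot, y to its left, z up, the work surface at z = 0. Lengths are in mm, angles in rad, forces in N, time in s.
With the tool pointing down it reaches from about 350 to 950 mm from the base axis. Payload 17.4 kg.
Tool frame: the origin (TCP) lies midway between the tips of the shut fingers; the grasp point (between the pads) lies 19 mm behind it; z points along the fingers, y is the direction in which the jaws open and shut (so a half turn about z gives the same grasp; the last joint's range is limited). The gripper opens to 93 mm and grips with 3 to 60 N. Pads are 15 mm wide; open, the fingers measure 128 mm over their backs; the gripper's body (75 mm by 188 mm) begins 65 mm behind the grasp point.
Start: joints at [-1.187, 0.116, 1.442, -0, 1.584, -0.038], TCP at [276.339, -615.848, 193.946] pointing down, gripper open.
Joint ranges: [-2.83, 2.83], [-0.83, 2.19], [0.07, 2.5], [-1.14, 4.28], [0.01, 3], [-2.97, 2.97]. Speed limits (rad/s): [1.89, 1.89, 2.22, 3.14, 3.14, 3.14].

## Interface

Orientations are given as a unit quaternion [w, x, y, z].
In Python, from workcell import manip gives the robot as it stands. The module is installed in compiled form; this text tells all that it offers.
- The arm moves only by the tool drive_tool, never from a script. Its argument "rows" is text: rows parted by semicolons, each of 7 numbers parted by spaces: the turn, a rotation vector about the world's x, y, z in degrees, then the shift along the world's x, y, z in m, then the closure, from 0 (fully open) to 1 (shut). In form: wx wy wz tx ty tz gripper; .... A call has 1 to 8 rows; each row shifts and turns the pose as measured when the row begins; what a row does not reach is not made up. A row lasts 1/8 s, in which the tool goes at most 62.5 mm and 10.7 degrees, less where a joint would pass 70% of its speed; a pose out of reach is approached as far as the arm can. A call is refused whole if a number of a shift passes 0.0625 or a number of a turn 10.7, either way. A call with a gripper value outside its range is refused whole. The fingers move at their own pace and stop on an object; "force" is the grip in N (left out, the last holds). Time passes only in rows, so rows that do not move let the fingers close. It gives the time, the measured TCP pose, the force and the opening at its end, in the units of the state.
- manip.get_state(): the state, without advancing time (a new reading comes with each control period).
- manip.read_camera(name): name is "scene" or "top" or "wrist"; returns the picture (420x560x3 uint8, red, green, blue); there is no depth.
- manip.calibration(name): a dict with "fx", "fy", "cx", "cy" (pixels), "k1" (the pictures are not rectified: a ray, as slopes to the right and down, at radius r is drawn at 1 + k1 r^2 times it, then the intrinsics apply), "cam_to_world" (4x4, takes a point from camera to world coordinates). Camera axes: x right, y down, z forward; pixel columns grow to the right and rows downward; lengths in mm; the calibration is good to about 2 mm. A picture is of the moment at which its call begins: read the wrist's pose just before it. calibration takes no time and is no camera call; for the wrist camera it gives the pose at the moment of the call.
- manip.sign_off(): hands the job in, once; it reports no verdict.
The state is a dict: "t": time; "joint_pos": joint angles; "qd": joint speeds; "tau": joint torques, N m; "position": TCP position; "orientation": TCP orientation; "wrist_force": force on the tool from outside, world axes, zero at the start; "moment": the same for the moment, N m; "finger_gap": finger opening in mm.
Only numpy, scipy, OpenCV 4.12 (cv2) and the standard library are available. Lean on these libraries where they do the work, as an engineer would, in place of code of your own. Each camera call takes 0.05 s, during which the arm holds its last target.

## Task

Use the yellow spacer gauge to set the three blue tube carriers on the rail to equal gaps, one after the other starting next to the end stop: put the gauge over the carrier with its thick spacer block toward the stop, draw the carrier along until the spacer presses snugly but gently against the part ahead, keep it pressed there for a moment, and do not shift a carrier that is already set. Move the carriers with the gauge only, and leave the vial, bottle and dishes alone. Finally stand the gauge upright on the desk in front of the rail, on the robot's side and clear of it.

Things in the scene. Friction and masses are not known exactly. Their poses are not given: they have to be found in the camera images.
- gauge: loose yellow spacer gauge (about 120 g) on two legs, black grip stem on top. Origin: underside, below the stem's middle; z up. Along its y: thick spacer leg +15 to +31 mm, open pocket -15 to +15, thin drag finger -15 to -23. All is 26 mm in x (+-13). Pocket roof at z = 22 mm, top of the beam at 34; the stem on it is 18 mm in y (+-9), up to z = 80.
- gauge_spacer (a point): middle of the spacer leg's outer face, at gauge (0, +31, 11) mm. In use the pocket goes over one carrier from above, this face toward the end stop (gauge y along rail y); the drag finger pulls the carrier until this face meets the part ahead, which leaves the gauge's gap, 24 mm, between the two parts.
- gauge_grip (a point): point in the gauge's stem, 60 mm above its underside, for gripping across the 18 mm (gauge y)
- rail: aluminium rail fixed to the desk, 250 mm along its y by 64 mm in x (-20 to +44 mm), 12 mm thick. Origin: underside, mid length; y runs along the row toward the end stop, -x is the side nearer the robot, z up.
- end_stop: dark steel block fixed at the rail's +y end, 50 mm in x (-20 to +30 mm), from 12 to 40 mm above the desk. Origin: foot of its inner face (the face toward the carriers, at rail y = +105 mm), 12 mm above the desk; axes as the rail's.
- carrier_1: blue tube carrier, number 1 from the end stop; slides only along rail y, with friction (3 to 12 N, unlike from carrier to carrier), and stays where left. Origin: middle of its saddle's underside, 12 mm above the desk; axes as the rail's. Saddle: 22 mm in y (+-11), 28 mm in x (+-14), top 40 mm above the desk. Behind it (x = +16 to +38 mm) a white tube cup, rim 50 mm above the desk.
- carrier_2: blue tube carrier, number 2 from the end stop; slides only along rail y, with friction (3 to 12 N, unlike from carrier to carrier), and stays where left. Origin: middle of its saddle's underside, 12 mm above the desk; axes as the rail's. Saddle: 22 mm in y (+-11), 28 mm in x (+-14), top 40 mm above the desk. Behind it (x = +16 to +38 mm) a white tube cup, rim 50 mm above the desk.
- carrier_3: blue tube carrier, number 3 from the end stop; slides only along rail y, with friction (3 to 12 N, unlike from carrier to carrier), and stays where left. Origin: middle of its saddle's underside, 12 mm above the desk; axes as the rail's. Saddle: 22 mm in y (+-11), 28 mm in x (+-14), top 40 mm above the desk. Behind it (x = +16 to +38 mm) a white tube cup, rim 50 mm above the desk.
- vial: bystander: small open glass vial with violet content, 21 dia x 55 tall mm, loose on the desk; origin at the centre of its underside
- oil_bottle: bystander: small brown bottle with black cap, 32 dia x 68 tall mm, loose on the desk; origin at the centre of its underside
- dish_pink: bystander: closed culture dish with pink content, 63 dia x 14 tall mm, loose on the desk; origin at the centre of its underside
- dish_cream: bystander: closed culture dish with cream content, 63 dia x 14 tall mm, loose on the desk; origin at the centre of its underside
Things that resemble listed ones, but are neither listed nor needed, are in the scene too. Of the things that look like the gauge, take the one that is nearest to the robot's base at the start.

How it is judged (in metres and radians):
On the way, in this order (a step that is already met when the one before it is completed fails the run):
1. the gauge presses on the end stop with more than 1 N while the gap from there to carrier 1 is 24 mm within 1.5 mm (contact force between gauge and end_stop above 1 N and y of carrier_1 in the frame of end_stop between -0.0365 and -0.0335 m), for 0.1 s.
2. the gauge presses on carrier 1 with more than 1 N while the gap from there to carrier 2 is 24 mm within 1.5 mm (contact force between gauge and carrier_1 above 1 N and y of carrier_2 in the frame of carrier_1 between -0.0475 and -0.0445 m), for 0.1 s.
3. the gauge presses on carrier 2 with more than 1 N while the gap from there to carrier 3 is 24 mm within 1.5 mm (contact force between gauge and carrier_2 above 1 N and y of carrier_3 in the frame of carrier_2 between -0.0475 and -0.0445 m), for 0.1 s.
At the end, for the whole second after the job is handed in: All three gaps (end stop to carrier 1, 1 to 2, 2 to 3) are 24 mm within 1.5 mm each; the gauge stands upright, at rest, on its legs on the desk on the robot's side of the rail, its middle 50 to 250 mm from the rail's saddle line (rail x = 0) (y of carrier_1 in the frame of end_stop between -0.0365 and -0.0335 m and y of carrier_2 in the frame of carrier_1 between -0.0475 and -0.0445 m and y of carrier_3 in the frame of carrier_2 between -0.0475 and -0.0445 m and height (world z) of gauge between -0.004 and 0.004 m and angle between gauge's own z axis and vertical below 0.1 rad and x of gauge in the frame of rail between -0.25 and -0.05 m and linear speed of gauge below 0.02 m/s); the robot touches nothing.
It fails at once if the gauge is pressed harder than 10 N against the end stop, or harder than 22 N against a carrier (contact force between gauge and end_stop above 10 N or contact force between gauge and carrier_1 above 22 N or contact force between gauge and carrier_2 above 22 N or contact force between gauge and carrier_3 above 22 N).
It fails at once if the robot itself touches the carriers or the end stop (they are set with the gauge only) (contact force between any of the fingers, the arm and carrier_1 above 1 N or contact force between any of the fingers, the arm and carrier_2 above 1 N or contact force between any of the fingers, the arm and carrier_3 above 1 N or contact force between any of the fingers, the arm and end_stop above 1 N).
It fails at once if a bystander (vial, bottle or dish) is moved more than 10 mm (distance of any of vial, oil_bottle, dish_pink, dish_cream from where it was at the start of the episode above 0.01 m).
It also fails if it takes over 72 s, if anything falls off the work surface, if the arm or the gripper's body presses on something with over 40 N, if the wrist force passes 120 N, or if a joint passes its speed limit or range.

## Working session

There is one attempt and no reset: what is moved stays moved. The work goes in short steps, Python scripts to look and compute and a tool call to move; the robot and the scene stay as the last step left them, time stands still between calls to the robot, and variables do not carry over. Pictures are saved under pics/ and viewed, and the job is handed in when it is done.

Besides the shell and the picture viewer there is one more tool, called by a JSON object that holds its "api" and its "payload", one argument or row to a line. drive_tool: Moves the arm, as the interface text tells. Its arguments: {"type":"object","properties":{"rows":{"type":"string"},"force":{"type":"number"}},"required":["rows"]}

```bash
mkdir -p pics
cat > h.py <<'E'
import numpy as np, cv2
from workcell import manip
def snap(name,fn):
    c=manip.calibration(name); im=np.array(manip.read_camera(name)); cv2.imwrite('pics/'+fn+'.png',im[:,:,::-1]); np.save('pics/'+fn+'.npy',im)
    np.savez('pics/'+fn+'_c.npz',**{k:np.array(v) for k,v in c.items()})
    return im,c
def load(fn):
    return np.load('pics/'+fn+'.npy'),dict(np.load('pics/'+fn+'_c.npz'))
def ray(c,u,v):
    K=np.array([[c['fx'],0,c['cx']],[0,c['fy'],c['cy']],[0,0,1]],float)
    xd=(u-c['cx'])/c['fx'];yd=(v-c['cy'])/c['fy'];x,y=xd,yd
    for _ in range(30):
        s=1+c['k1']*(x*x+y*y);x,y=xd/s,yd/s
    T=np.array(c['cam_to_world']);return T[:3,3],T[:3,:3]@np.array([x,y,1.])
def onz(c,u,v,z):
    o,d=ray(c,u,v);return o+d*(z-o[2])/d[2]
def proj(c,p):
    T=np.array(c['cam_to_world']);q=T[:3,:3].T@(np.array(p,float)-T[:3,3]);x,y=q[0]/q[2],q[1]/q[2];s=1+c['k1']*(x*x+y*y)
    return c['fx']*x*s+c['cx'],c['fy']*y*s+c['cy']
E
python3 - <<'E'
from h import *
np.set_printoptions(precision=4,suppress=True)
s=manip.get_state();print(s)
for n in('scene','top','wrist'):
    im,c=snap(n,n+'0');print(n,c)
E
```

```text
{'t': 0.0, 'joint_pos': array([-1.1868,  0.1165,  1.4423, -0.    ,  1.584 , -0.0378]), 'qd': array([-0.0001,  0.0001, -0.0003,  0.0007, -0.0012, -0.0006]), 'tau': array([ -0.003 , -72.128 , -62.2612,   0.0778,   0.0238,  -0.0001]), 'position': array([ 276.2606, -615.6145,  193.1922]), 'orientation': array([-0.0006,  0.9778,  0.2094, -0.0001]), 'wrist_force': array([-0.5402, -0.0575, -0.9872]), 'moment': array([ 0.0195, -0.0325,  0.0182]), 'finger_gap': 92.85169653566298}
scene {'fx': 405.1677336166346, 'fy': 405.1677336166346, 'cx': 285.0310272192808, 'cy': 211.78857397464628, 'k1': 0.04008078337462152, 'cam_to_world': array([[ -0.9937,  -0.0813,   0.077 , 478.1328],
       [ -0.1116,   0.7767,  -0.6199, 520.2099],
       [ -0.0094,  -0.6246,  -0.7809, 720.1173],
       [  0.    ,   0.    ,   0.    ,   1.    ]])}
top {'fx': 455.56515780999047, 'fy': 455.56515780999047, 'cx': 283.95009645694626, 'cy': 209.42984584145455, 'k1': -0.1309360910975931, 'cam_to_world': array([[ -0.0299,  -0.9928,   0.116 , 442.8372],
       [ -0.9996,   0.0297,  -0.003 , -37.1701],
       [ -0.0004,  -0.116 ,  -0.9932, 894.6011],
       [  0.    ,   0.    ,   0.    ,   1.    ]])}
wrist {'fx': 311.28450136636206, 'fy': 311.28450136636206, 'cx': 282.1249948226544, 'cy': 210.94268231872434, 'k1': -0.0682579546497776, 'cam_to_world': array([[   0.4085,   -0.8808,   -0.2394,  341.588 ],
       [  -0.9127,   -0.3943,   -0.1068, -587.2385],
       [  -0.0003,    0.2622,   -0.965 ,  384.269 ],
       [   0.    ,    0.    ,    0.    ,    1.    ]])}
```

View pics/top0.png

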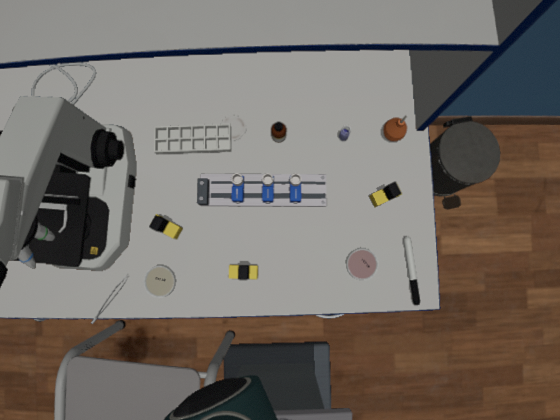

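View pics/scene0.png

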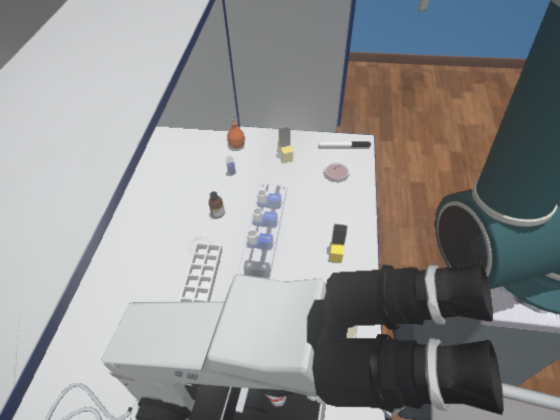

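View pics/wrist0.png

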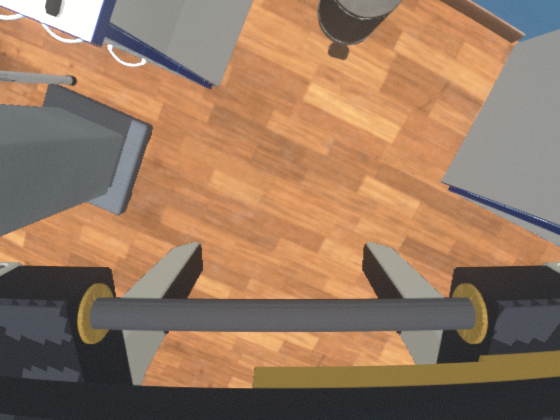

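Run:
```python
from h import *
im,c=load('top0')
a=cv2.resize(im[160:290,180:340],None,fx=5,fy=4.5,interpolation=cv2.INTER_CUBIC)
cv2.imwrite('pics/z.png',cv2.resize(im[165:290,185:340],None,fx=4.8,fy=4.8,interpolation=cv2.INTER_CUBIC)[:,:,::-1])
im2,c2=load('scene0')
cv2.imwrite('pics/z2.png',cv2.resize(im2[175:285,235:365],None,fx=5,fy=5,interpolation=cv2.INTER_CUBIC)[:,:,::-1])
hsv=cv2.cvtColor(im,cv2.COLOR_RGB2HSV)
for nm,lo,hi,z in(('blue',(100,120,60),(125,255,255),40),('yel',(20,120,100),(35,255,255),34)):
    m=cv2.inRange(hsv,lo,hi);n,l,st,ce=cv2.connectedComponentsWithStats(m)
    for i in range(1,n):
        if 15<st[i,4]<600: print(nm,st[i],ce[i].round(1),onz(c,*ce[i],z).round(1))
for q in((203,190),(327,207),(326,175),(210,177),(209,204)): print(q,onz(c,*q,12).round(1))
```

```text
blue [530  17  12  13  18] [535.2  23.1] [ 928.7 -590.2   40. ]
blue [308  45  23   1  23] [319.  45.] [ 873.2 -120.1   40. ]
blue [502  45  11  10  20] [507.4  49.4] [ 864.3 -515.4   40. ]
blue [238  47  17   1  17] [246.  47.] [873.3  26.6  40. ]
blue [272  46  17   1  17] [280.  46.] [873.1 -41.7  40. ]
blue [231 183  13  19 171] [237.3 192.9] [576.9  47.8  40. ]
blue [262 184  12  18 153] [267.5 193.1] [574.8  -9.5  40. ]
blue [290 184  12  18 161] [295.  193.1] [573.2 -61.7  40. ]
yel [372 189  16  17 157] [379.4 197. ] [ 561.9 -223.6   34. ]
yel [163 221  17  17 170] [171.3 229.4] [511.3 176.2  34. ]
yel [ 91 247   7   7  45] [ 93.7 249.9] [475.6 329.7  34. ]
yel [229 265  10  13 119] [233.2 270.9] [429.8  59.1  34. ]
yel [249 265   9  14 114] [252.9 271.7] [427.4  22.1  34. ]
(203, 190) [589.1 118.3  12. ]
(327, 207) [ 548.1 -124.1   12. ]
(326, 175) [ 611.7 -124.8   12. ]
(210, 177) [614.7 104.2  12. ]
(209, 204) [561.  106.7  12. ]
```

View pics/z.png

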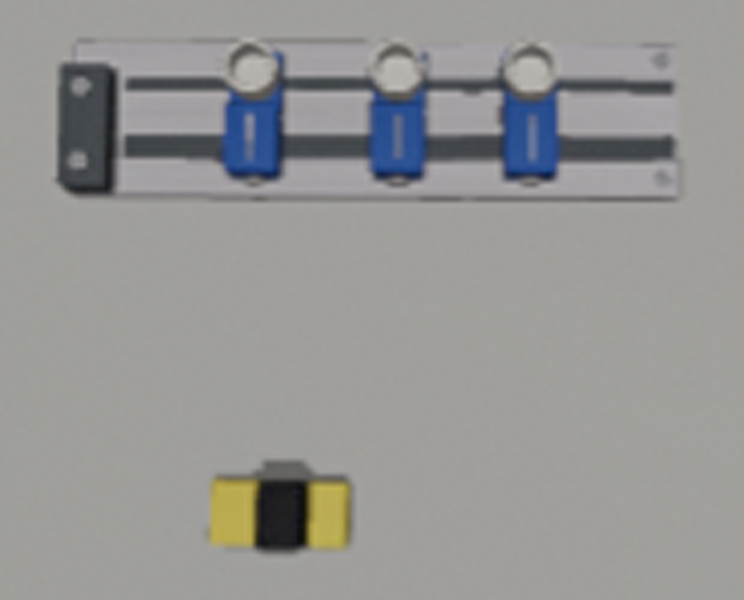

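View pics/z2.png

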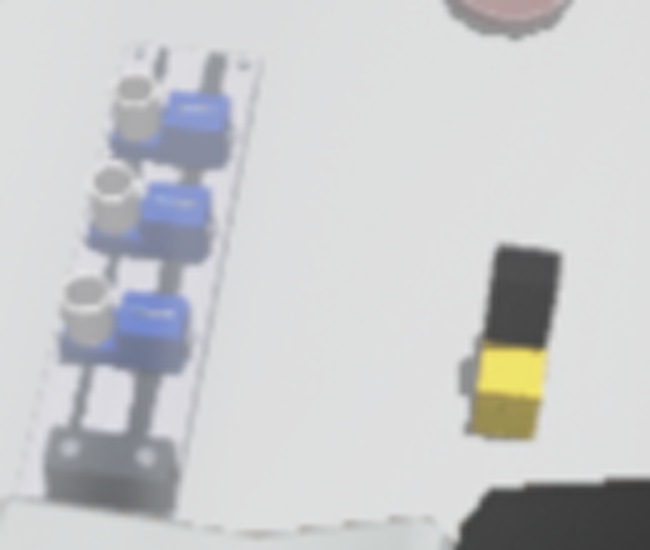

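{"api": "drive_tool", "payload": {
  "rows": "0 0 -2.3 0.012 0.055 0 0;0 0 -2.3 0.013 0.055 0 0;0 0 -2.3 0.013 0.055 0 0;0 0 -2.3 0.013 0.055 0 0;0 0 -2.3 0.013 0.055 0 0;0 0 -2.3 0.013 0.055 0 0;0 0 -2.3 0.013 0.055 0 0;0 0 -2.3 0.013 0.055 0 0",
  "force": 30
}}

```text
t: 1.15
position: [378.3, -164.5, 189.8]
orientation: [-0.002, 0.999, 0.042, 0.0]
wrist_force: [0.8, 0.7, 0.3]
finger_gap: 93.2
```

Run:
```python
from h import *
im,c=load('top0'); im2,c2=load('scene0')
def tri(p,q):
    o,d=ray(c,*p);o2,d2=ray(c2,*q);A=np.stack([d,-d2],1);t=np.linalg.lstsq(A,o2-o,rcond=None)[0]
    a=o+d*t[0];b=o2+d2*t[1];print(p,q,a.round(),b.round())
# epipolar: project points along top ray into scene
for p in((123,148),(103,125),(95,165)):
    o,d=ray(c,*p)
    for z in(60,120,180,240,300):
        P=o+d*(z-o[2])/d[2];print(p,P.round(),np.round(proj(c2,P)))
s=manip.get_state();print(s['position'],s['t'],s['orientation'])
```

```text
(123, 148) [668. 264.  60.] [194. 329.]
(123, 148) [652. 243. 120.] [201. 302.]
(123, 148) [635. 221. 180.] [208. 272.]
(123, 148) [619. 199. 240.] [216. 239.]
(123, 148) [603. 178. 300.] [225. 202.]
(103, 125) [715. 306.  60.] [159. 351.]
(103, 125) [696. 281. 120.] [167. 322.]
(103, 125) [676. 257. 180.] [175. 291.]
(103, 125) [657. 232. 240.] [184. 256.]
(103, 125) [637. 207. 300.] [195. 217.]
(95, 165) [637. 319.  60.] [204. 364.]
(95, 165) [623. 294. 120.] [211. 335.]
(95, 165) [609. 268. 180.] [218. 302.]
(95, 165) [595. 242. 240.] [226. 266.]
(95, 165) [581. 217. 300.] [235. 226.]
[ 378.34639187 -164.52380048  189.78457618] 1.15 [-2.29631089e-03  9.99107297e-01  4.21818670e-02  1.61142039e-04]
```

{"api": "drive_tool", "payload": {
  "rows": "0 0 -2 0.0125 0.051 0.001 0;0 0 -2 0.0125 0.051 0.001 0;0 0 -2 0.0125 0.051 0.001 0;0 0 -2 0.0125 0.051 0.001 0;0 0 0 0 0 0 0"
}}

```text
t: 1.78
position: [428.2, 49.7, 193.9]
orientation: [-0.002, 1.0, -0.028, 0.001]
wrist_force: [0.0, 0.4, -0.7]
finger_gap: 92.5
```

Run:
```python
from h import *
s=manip.get_state();print(s['position'],s['t'],s['orientation'])
im,c=snap('wrist','w1')
hsv=cv2.cvtColor(im,cv2.COLOR_RGB2HSV)
m=cv2.inRange(hsv,(20,120,60),(35,255,255));n,l,st,ce=cv2.connectedComponentsWithStats(m)
for i in range(1,n):
    if st[i,4]>50: print(st[i],ce[i].round(1),onz(c,*ce[i],34).round(1))
print(proj(c,s['position']))
```

```text
[428.16064429  49.66065061 193.93446256] 1.775 [-0.00226514  0.99960468 -0.02799718  0.00122923]
[497  40  42  37 866] [518.6  60.5] [ 560.3 -217.    34. ]
[132  98  17   7  56] [139.4 100.7] [538.2 198.9  34. ]
[150 109  34  30 678] [166.3 124.8] [510.5 172.4  34. ]
[ 29 164  13  13 147] [ 35.6 169.7] [471.9 339.7  34. ]
[267 177  46  26 723] [287.2 189.3] [430.4  43.1  34. ]
[ 77 284  35  60 856] [ 90.  315.1] [275.  315.7  34. ]
[453 284  35  60 887] [473.9 314.3] [ 248.5 -196.5   34. ]
[ 253  351  307   37 6605] [414.7 372.7] [ 159.  -122.7   34. ]
(np.float64(280.1858786438478), np.float64(240.31534303803048))
```

View pics/w1.png

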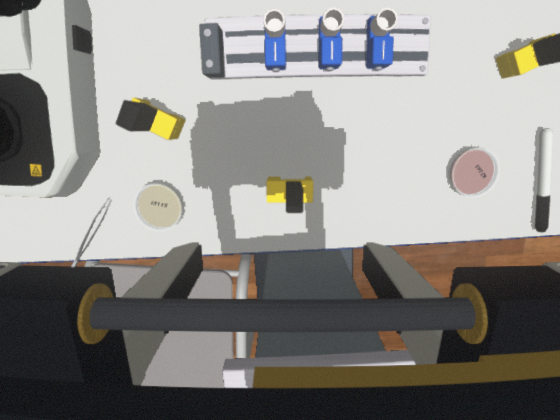

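Run:
```python
from h import *
im,c=load('w1')
a=cv2.resize(im[165:225,250:330],None,fx=9,fy=9,interpolation=cv2.INTER_CUBIC)
cv2.imwrite('pics/z3.png',a[:,:,::-1])
a=cv2.resize(im[0:85,195:440],None,fx=3.2,fy=3.2,interpolation=cv2.INTER_CUBIC)
cv2.imwrite('pics/z4.png',a[:,:,::-1])
hsv=cv2.cvtColor(im,cv2.COLOR_RGB2HSV)
m=cv2.inRange(hsv,(100,130,60),(125,255,255));n,l,st,ce=cv2.connectedComponentsWithStats(m)
for i in range(1,n):
    if st[i,4]>50 and st[i,1]<85: print(st[i],ce[i].round(1),onz(c,*ce[i],40).round(1))
```

```text
[369  31  24  34 552] [381.5  49.1] [573.3 -61.8  40. ]
[265  33  21  34 540] [274.7  50.7] [576.9  48.1  40. ]
[320  32  22  33 557] [330.7  49.5] [575.   -9.3  40. ]
```

View pics/z3.png

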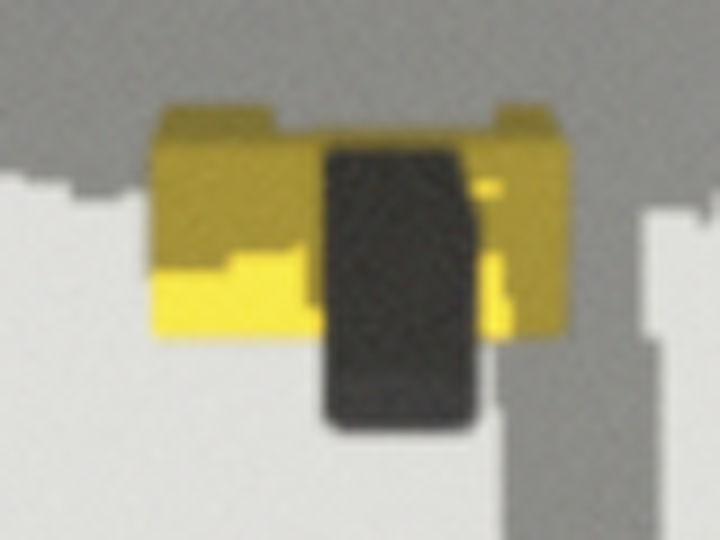

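View pics/z4.png

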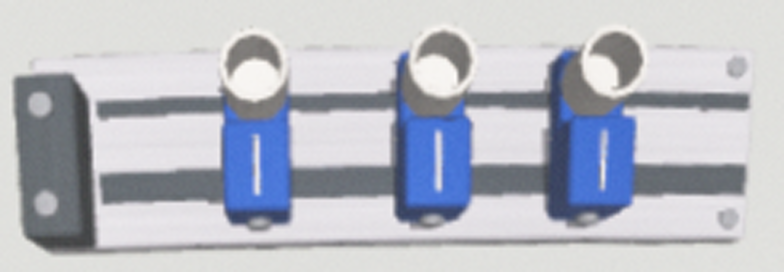

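Run:
```python
from h import *
im,c=load('w1')
f=lambda x,y:(x/9+250-.44,y/9+165-.44)
g=lambda x,y:(x/3.2+195-.35,y/3.2-.35)
for p in((150,138),(570,138),(152,340),(570,340)): print('beam',onz(c,*f(*p),34).round(1))
for p in((324,428),(477,428)): print('stemtop near',onz(c,*f(*p),80).round(1))
for k,P in enumerate((((224,120),(290,118),(290,210),(225,210)),((403,118),(470,116),(470,207),(404,208)),((568,118),(635,116),(630,205),(570,207)))):
    Q=np.array([onz(c,*g(*p),40) for p in P]);print('car',k+1,Q.round(1)[:,:2].tolist(),Q.mean(0).round(1))
Q=[(15,76),(77,74),(84,236),(26,238)]
print('stop',[onz(c,*g(*p),40).round(1)[:2].tolist() for p in Q])
for p in((95,246),(742,240),(750,52),(30,60)):print('rail',onz(c,*g(*p),12).round(1))
im,c=load('top0')
h=lambda x,y:(x/4.8+185-.4,y/4.8+165-.4)
print('top stop in',onz(c,*h(110,68),40).round(1),onz(c,*h(112,185),40).round(1))
for p in((208,480),(350,480),(350,548),(208,546)): print('top beam',onz(c,*h(*p),34).round(1))
for k,P in enumerate(((227,280),(372,425),(504,557))): print('top car',onz(c,*h(P[0],130),40)[1].round(1),onz(c,*h(P[1],130),40)[1].round(1))
```

```text
beam [442.6  66.3  34. ]
beam [439.6  13.3  34. ]
beam [416.3  67.9  34. ]
beam [413.3  14.1  34. ]
stemtop near [415.9  46.   80. ]
stemtop near [415.   28.8  80. ]
car 1 [[590.6, 57.6], [589.9, 36.6], [562.1, 38.1], [563.4, 59.1]] [576.5  47.8  40. ]
car 2 [[588.0, 0.7], [587.6, -20.7], [560.0, -20.1], [560.8, 1.3]] [574.1  -9.7  40. ]
car 3 [[585.8, -52.2], [585.7, -73.9], [558.6, -72.4], [558.7, -52.7]] [572.2 -62.8  40. ]
stop [[608.4, 123.0], [607.4, 103.2], [558.4, 105.5], [559.1, 124.6]]
rail [559.6 106.9  12. ]
rail [ 550.3 -122.5   12. ]
rail [ 612.6 -123.8   12. ]
rail [622.  123.8  12. ]
top stop in [606.  104.5  40. ] [558.9 104.2  40. ]
top beam [441.9  68.8  34. ]
top beam [440.4  13.   34. ]
top beam [413.9  13.7  34. ]
top beam [416.2  69.3  34. ]
top car 58.1 37.1
top car 0.7 -20.3
top car -51.5 -72.4
```

{"api": "drive_tool", "payload": {
  "rows": "0 0 0 0 -0.0127 -0.03 0;0 0 0 0 0 -0.045 0;0 0 0 0 0 -0.02 0;0 0 0 0 0 0 0",
  "force": 50
}}

```text
t: 2.33
position: [427.3, 31.2, 96.6]
orientation: [-0.002, 1.0, -0.03, 0.002]
wrist_force: [0.8, -0.1, 0.8]
finger_gap: 92.8
```

Run:
```python
from h import *
s=manip.get_state();print(s['position'],s['t'],s['orientation'])
im,c=snap('wrist','w2')
hsv=cv2.cvtColor(im,cv2.COLOR_RGB2HSV)
cv2.imwrite('pics/z5.png',cv2.resize(im[130:300,200:360],None,fx=3.5,fy=3.5,interpolation=cv2.INTER_CUBIC)[:,:,::-1])
```

```text
[427.29544745  31.23926251  96.60324152] 2.325 [-0.00157013  0.99955374 -0.02978478  0.00165257]
```

View pics/z5.png

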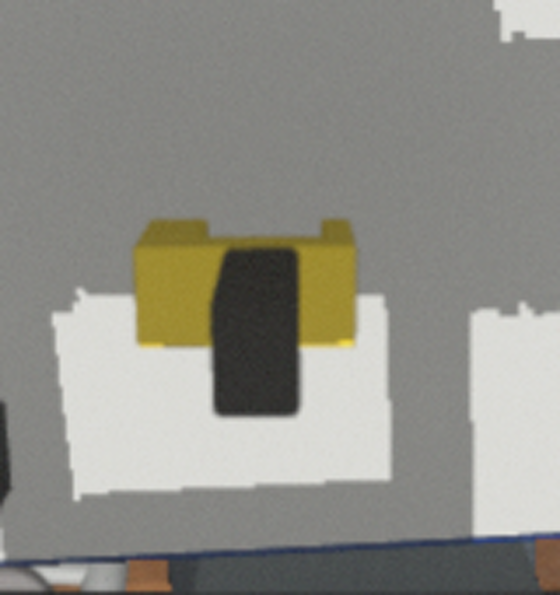

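{"api": "drive_tool", "payload": {
  "rows": "0 0 0 0.0007 0.0058 -0.025 0;0 0 0 0 0 -0.02 0;0 0 0 0 0 -0.007 0;0 0 0 0 0 0 0;0 0 0 0 0 0 0"
}}

```text
t: 3.0
position: [430.6, 35.5, 48.8]
orientation: [-0.002, 1.0, -0.031, 0.005]
wrist_force: [0.6, 0.4, 0.8]
finger_gap: 93.0
```

Run:
```python
from h import *
s=manip.get_state();print(s['position'],s['qd'].round(4),s['orientation'])
im,c=snap('wrist','w3')
cv2.imwrite('pics/z6.png',cv2.resize(im[130:300,180:380],None,fx=3.5,fy=3.5,interpolation=cv2.INTER_CUBIC)[:,:,::-1])
f=lambda x,y:(x/3.5+200-.4,y/3.5+130-.4)
im,c=load('w2')
for p in((136,247),(355,243),(137,346),(355,344)): print('beam',onz(c,*f(*p),34).round(1))
for p in((213,414),(299,414)): print('stemtop near',onz(c,*f(*p),80).round(1))
```

```text
[430.63672265  35.50350047  48.80440234] [-0.0031 -0.001  -0.0044  0.0019  0.0021 -0.0014] [-0.00157316  0.99951563 -0.03064874  0.00516639]
beam [441.8  65.9  34. ]
beam [439.6  13.6  34. ]
beam [417.   68.1  34. ]
beam [414.3  14.7  34. ]
stemtop near [416.2  46.2  80. ]
stemtop near [415.2  28.7  80. ]
```

View pics/z6.png

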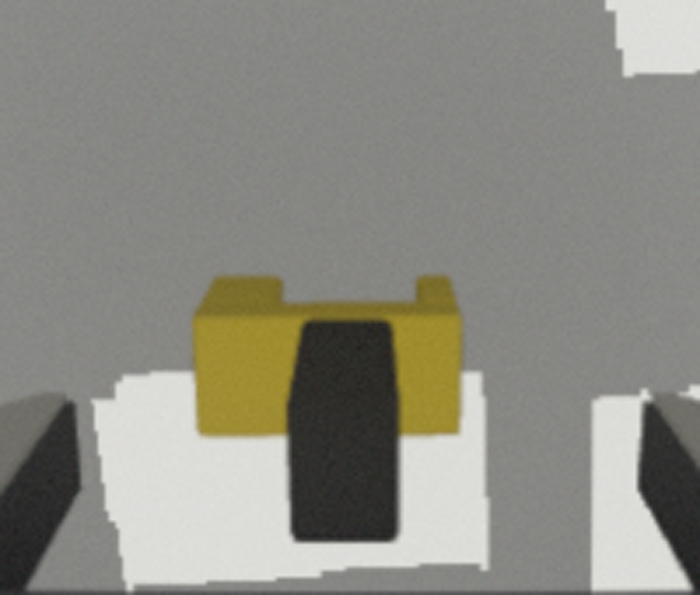

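{"api": "drive_tool", "payload": {
  "rows": "-0.1 0.6 0 -0.0019 0.002 -0.0075 0;0 0 0 0 0 0 0;0 0 0 0 0 0 0"
}}

```text
t: 3.42
position: [429.0, 37.7, 41.5]
orientation: [-0.001, 1.0, -0.031, 0.0]
wrist_force: [0.2, 0.1, 0.2]
finger_gap: 92.4
```

{"api": "drive_tool", "payload": {
  "rows": "0 0 0 0 0 0 1;0 0 0 0 0 0 1;0 0 0 0 0 0 1;0 0 0 0 0 0 1;0 0 0 0 0 0 1;0 0 0 0 0 0 1;0 0 0 0 0 0 1;0 0 0 0 0 0 1",
  "force": 50
}}

```text
t: 4.42
position: [429.1, 37.7, 41.7]
orientation: [-0.001, 1.0, -0.031, 0.0]
wrist_force: [0.5, 0.4, -1.4]
finger_gap: 17.7
```

{"api": "drive_tool", "payload": {
  "rows": "0 0 0 0 0 0.025 1;0 0 0.7 0.005 0 0.035 1;0 0 0.7 0.05 0.005 0.005 1;0 0 0 0.05 0.005 0 1;0 0 0 0.03 0 0 1;0 0 0 0 0 0 1;0 0 0 0 0 0 1"
}}

```text
t: 5.3
position: [567.2, 48.1, 108.3]
orientation: [-0.0, 1.0, -0.018, 0.0]
wrist_force: [-1.7, 0.1, -1.6]
finger_gap: 17.4
```

Run:
```python
from h import *
s=manip.get_state();print(s['position'],s['wrist_force'],s['orientation'])
im,c=snap('wrist','w4')
cv2.imwrite('pics/z7.png',cv2.resize(im[110:330,130:400],None,fx=2.7,fy=2.7,interpolation=cv2.INTER_CUBIC)[:,:,::-1])
```

```text
[567.2222609   48.07127136 108.34294557] [-1.70495875  0.06458666 -1.62881569] [-4.71886586e-04  9.99839352e-01 -1.79156432e-02  2.79245405e-04]
```

View pics/z7.png

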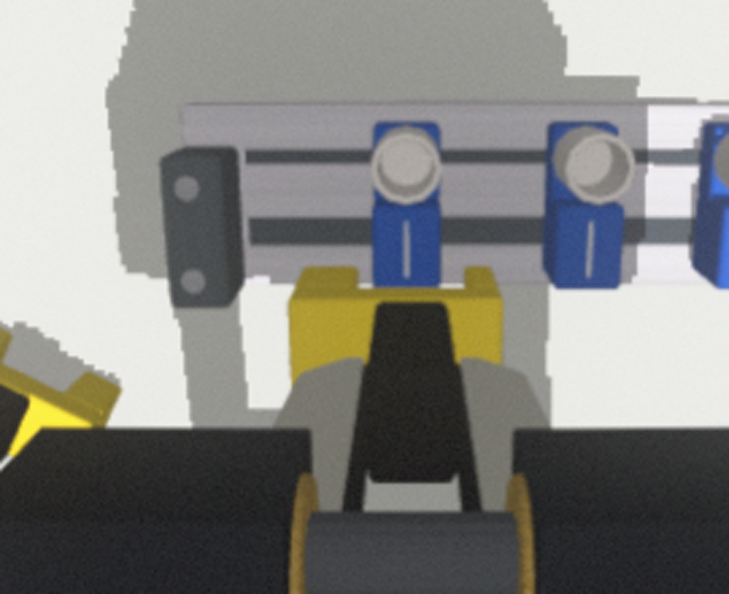

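Run:
```python
from h import *
im,c=load('w4')
f=lambda x,y:(x/2.7+130-.4,y/2.7+110-.4)
z=108.3-41.6
for p in((291,298),(500,297)): print('beam',onz(c,*f(*p),z+34).round(1))
for p in((300,268),(358,268),(465,268),(492,268)): print('leg bottom',onz(c,*f(*p),z).round(1))
for p in((373,205),(441,205),(548,205),(624,205)): print('saddle',onz(c,*f(*p),40).round(1))
for p in((237,150),(243,270)): print('stop in',onz(c,*f(*p),40).round(1))
```

```text
beam [579.8  76.3 100.7]
beam [578.1  24.7 100.7]
leg bottom [578.6  78.5  66.7]
leg bottom [577.9  61.9  66.7]
leg bottom [576.8  31.3  66.7]
leg bottom [576.5  23.5  66.7]
saddle [591.2  58.1  40. ]
saddle [590.4  36.9  40. ]
saddle [589.2   3.3  40. ]
saddle [588.4 -20.6  40. ]
stop in [610.   99.3  40. ]
stop in [571.7 100.8  40. ]
```

{"api": "drive_tool", "payload": {
  "rows": "0 0 0 0.0098 0.001 -0.012 1;0 0 0 0 0 -0.007 1;0 0 0 0 0 0 1;0 0 0 0 0 0 1"
}}

```text
t: 5.85
position: [576.2, 49.1, 88.1]
orientation: [-0.0, 1.0, -0.018, 0.0]
wrist_force: [0.6, 0.5, -1.1]
finger_gap: 17.3
```

Run:
```python
from h import *
s=manip.get_state();print(s['position'],s['wrist_force'],s['orientation'])
im,c=snap('wrist','w5')
cv2.imwrite('pics/z8.png',cv2.resize(im[110:330,130:400],None,fx=2.7,fy=2.7,interpolation=cv2.INTER_CUBIC)[:,:,::-1])
```

```text
[576.18959622  49.12290245  88.14718505] [ 0.59224621  0.51083778 -1.07849035] [-4.90674930e-04  9.99839400e-01 -1.79077098e-02  4.98329842e-04]
```

View pics/z8.png

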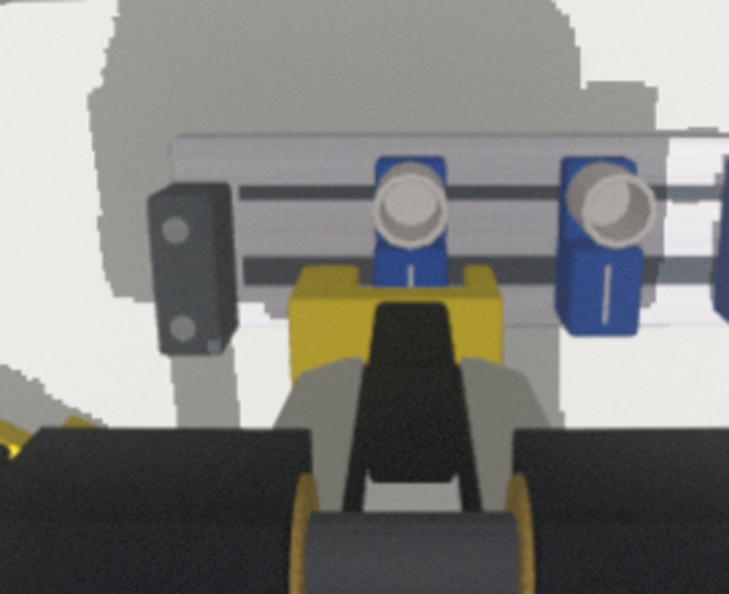

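{"api": "drive_tool", "payload": {
  "rows": "0 0 0 0.0005 0 -0.012 1;0 0 0 0 0 -0.008 1;0 0 0 0 0 0 1;0 0 0 0 0 0 1"
}}

```text
t: 6.4
position: [576.6, 49.1, 66.7]
orientation: [-0.0, 1.0, -0.018, 0.001]
wrist_force: [-0.5, 0.0, -1.5]
finger_gap: 17.7
```

{"api": "drive_tool", "payload": {
  "rows": "0 0 0 0 0 -0.0035 1;0 0 0 0 0 0 1;0 0 0 0 0.004 0 1;0 0 0 0 0.004 0 1;0 0 0 0 0 0 1"
}}

```text
t: 7.02
position: [576.9, 57.2, 63.4]
orientation: [-0.0, 1.0, -0.018, 0.001]
wrist_force: [-0.3, -1.1, -1.8]
finger_gap: 17.5
```

Run:
```python
from h import *
s=manip.get_state();print(s['position'],s['wrist_force'],s['orientation'])
im,c=snap('wrist','w6')
cv2.imwrite('pics/z9.png',cv2.resize(im[110:330,130:400],None,fx=2.7,fy=2.7,interpolation=cv2.INTER_CUBIC)[:,:,::-1])
```

```text
[576.85345393  57.23695048  63.42004526] [-0.32866316 -1.14078987 -1.8441784 ] [-1.38496396e-05  9.99838247e-01 -1.79628215e-02  9.03720622e-04]
```

View pics/z9.png

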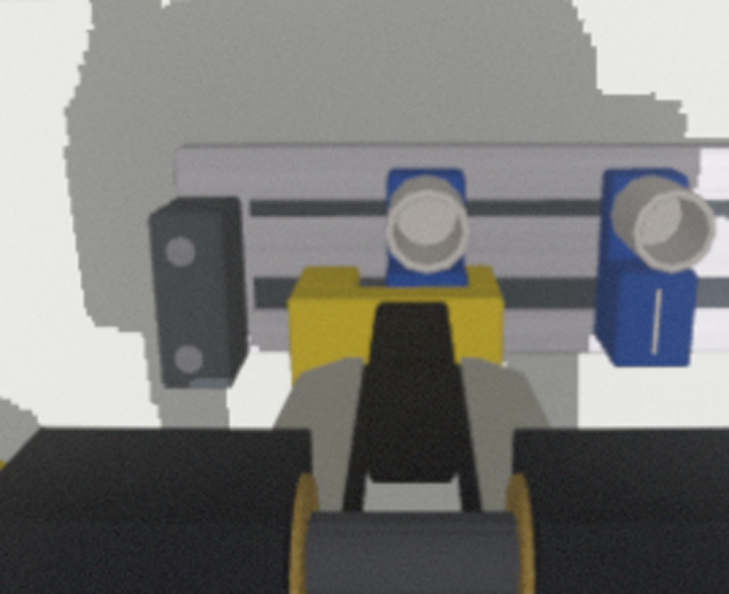

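{"api": "drive_tool", "payload": {
  "rows": "0 0 0 0.0001 0.003 0 1;0 0 0 0.0001 0.003 0 1;0 0 0 0.0001 0.003 0 1;0 0 0 0.0001 0.002 0 1"
}}

```text
t: 7.58
position: [577.2, 68.4, 63.4]
orientation: [0.0, 1.0, -0.018, 0.001]
wrist_force: [-0.6, -3.6, -1.4]
finger_gap: 17.2
```

{"api": "drive_tool", "payload": {
  "rows": "0 0 0 0 0.001 0 1;0 0 0 0 0.001 0 1"
}}

```text
t: 7.82
position: [577.3, 70.6, 63.4]
orientation: [0.0, 1.0, -0.018, 0.001]
wrist_force: [0.6, -3.4, -2.2]
finger_gap: 17.6
```

Run:
```python
from h import *
im,c=snap('wrist','w7')
cv2.imwrite('pics/z10.png',cv2.resize(im[170:290,170:350],None,fx=4,fy=4,interpolation=cv2.INTER_CUBIC)[:,:,::-1])
```

```text
(no output)
```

View pics/z10.png

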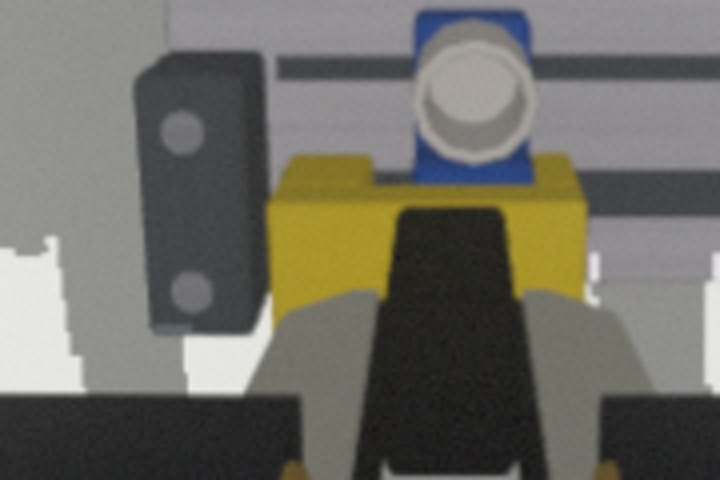

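{"api": "drive_tool", "payload": {
  "rows": "0 0 0 0 0.001 0 1;0 0 0 0 0.0005 0 1"
}}

```text
t: 8.12
position: [577.3, 72.2, 63.4]
orientation: [0.0, 1.0, -0.018, 0.001]
wrist_force: [0.3, -2.7, -2.5]
finger_gap: 17.4
```

{"api": "drive_tool", "payload": {
  "rows": "0 0 0 0 0.0006 0 1"
}}

```text
t: 8.25
position: [577.3, 72.8, 63.5]
orientation: [0.0, 1.0, -0.018, 0.001]
wrist_force: [0.8, -3.1, -1.9]
finger_gap: 17.5
```

{"api": "drive_tool", "payload": {
  "rows": "0 0 0 0 0.0006 0 1"
}}

```text
t: 8.38
position: [577.3, 73.4, 63.4]
orientation: [0.0, 1.0, -0.018, 0.001]
wrist_force: [1.4, -3.2, -2.4]
finger_gap: 17.2
```

{"api": "drive_tool", "payload": {
  "rows": "0 0 0 0 0.0006 0 1"
}}

```text
t: 8.5
position: [577.3, 74.1, 63.4]
orientation: [0.0, 1.0, -0.018, 0.001]
wrist_force: [0.8, -3.0, -2.7]
finger_gap: 17.3
```

{"api": "drive_tool", "payload": {
  "rows": "0 0 0 0 0.0005 0 1"
}}

```text
t: 8.62
position: [577.3, 74.6, 63.4]
orientation: [0.0, 1.0, -0.018, 0.001]
wrist_force: [0.3, -4.3, -2.5]
finger_gap: 17.4
```

{"api": "drive_tool", "payload": {
  "rows": "0 0 0 0 0.0005 0 1"
}}

```text
t: 8.75
position: [577.4, 75.1, 63.4]
orientation: [0.0, 1.0, -0.018, 0.001]
wrist_force: [1.5, -4.2, -2.3]
finger_gap: 17.7
```

{"api": "drive_tool", "payload": {
  "rows": "0 0 0 0 0.0004 0 1"
}}

```text
t: 8.88
position: [577.3, 75.6, 63.4]
orientation: [0.0, 1.0, -0.018, 0.001]
wrist_force: [1.3, -4.6, -2.0]
finger_gap: 17.4
```

{"api": "drive_tool", "payload": {
  "rows": "0 0 0 0 0.0004 0 1"
}}

```text
t: 9.0
position: [577.4, 76.0, 63.4]
orientation: [0.0, 1.0, -0.018, 0.001]
wrist_force: [0.4, -3.8, -1.8]
finger_gap: 17.5
```

{"api": "drive_tool", "payload": {
  "rows": "0 0 0 0 0.0004 0 1"
}}

```text
t: 9.12
position: [577.4, 76.1, 63.5]
orientation: [0.001, 1.0, -0.018, 0.001]
wrist_force: [0.2, -6.1, -2.3]
finger_gap: 17.5
```

{"api": "drive_tool", "payload": {
  "rows": "0 0 0 0 0.0004 0 1"
}}

```text
t: 9.25
position: [577.4, 76.2, 63.5]
orientation: [0.001, 1.0, -0.018, 0.001]
wrist_force: [1.2, -6.5, -1.9]
finger_gap: 17.8
```

Run:
```python
from h import *
im,c=snap('wrist','w8')
cv2.imwrite('pics/z11.png',cv2.resize(im[170:290,170:350],None,fx=4,fy=4,interpolation=cv2.INTER_CUBIC)[:,:,::-1])
for i in range(4):
  print(manip.get_state()['wrist_force'])
  manip.read_camera('top') if i<2 else 0
```

```text
[ 0.50787312 -6.81598946 -1.53089644]
[-0.48513825 -6.82687837 -1.37048866]
[ 0.67410484 -6.39642662 -1.80305276]
[ 0.67410484 -6.39642662 -1.80305276]
```

View pics/z11.png

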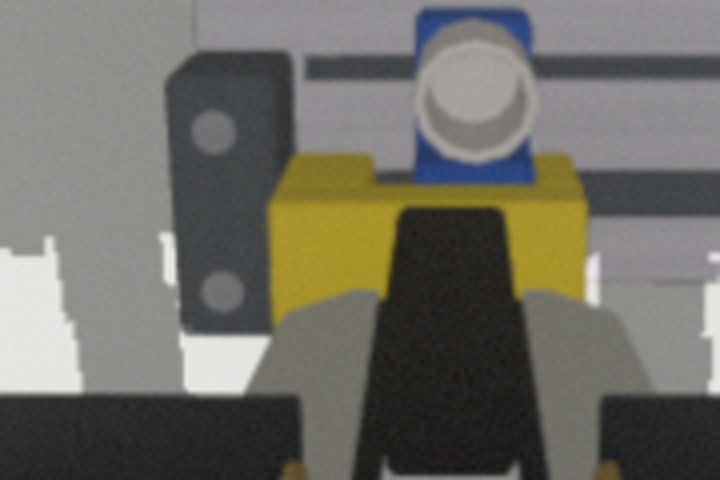

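{"api": "drive_tool", "payload": {
  "rows": "0 0 0 0 0.0006 0 1;0 0 0 0 0.0006 0 1"
}}

```text
t: 9.65
position: [577.4, 76.3, 63.6]
orientation: [0.002, 1.0, -0.018, 0.001]
wrist_force: [-0.0, -6.9, -1.9]
finger_gap: 17.3
```

{"api": "drive_tool", "payload": {
  "rows": "0 0 0 0 -0.002 0 1;0 0 0 0 -0.002 0 1;0 0 0 0 0 0 1"
}}

```text
t: 10.02
position: [577.4, 73.0, 63.9]
orientation: [0.001, 1.0, -0.018, 0.001]
wrist_force: [-0.4, -0.3, -0.9]
finger_gap: 17.5
```

{"api": "drive_tool", "payload": {
  "rows": "0 0 0 0 0 0.012 1;0 0 0 0 0 0.018 1;0 0 0 0 0 0.002 1;0 0 0 -0.0015 -0.04 0 1;0 0 0 -0.0015 -0.035 0 1;0 0 0 0 0 0 1;0 0 0 0 0 0 1"
}}

```text
t: 10.9
position: [574.8, -2.7, 100.4]
orientation: [0.001, 1.0, -0.018, 0.002]
wrist_force: [-0.6, 0.6, -0.5]
finger_gap: 17.7
```

Run:
```python
from h import *
s=manip.get_state();print(s['position'],s['wrist_force'],s['orientation'])
im,c=snap('wrist','w9')
cv2.imwrite('pics/z12.png',cv2.resize(im[110:330,90:440],None,fx=2.2,fy=2.2,interpolation=cv2.INTER_CUBIC)[:,:,::-1])
```

```text
[574.80627229  -2.74936044 100.37424646] [-0.6450389   0.57418361 -0.53598182] [ 6.54260069e-04  9.99840788e-01 -1.76677263e-02  2.41273028e-03]
```

View pics/z12.png

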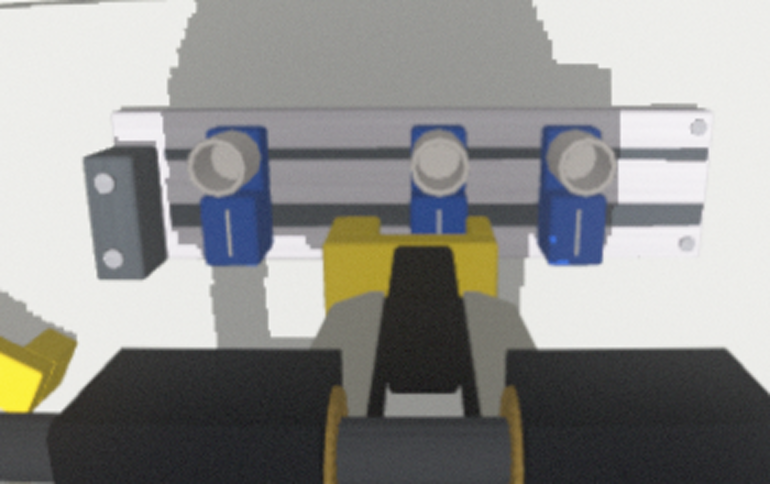

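{"api": "drive_tool", "payload": {
  "rows": "0 0.3 0 -0.0002 -0.006 -0.01 1;0 0 0 0 0 -0.005 1;0 0 0 0 0 0 1;0 0 0 0 0 0 1"
}}

```text
t: 11.45
position: [574.4, -7.4, 83.6]
orientation: [0.001, 1.0, -0.016, -0.001]
wrist_force: [0.8, -0.3, -0.6]
finger_gap: 17.5
```

Run:
```python
from h import *
s=manip.get_state();print(s['position'],s['wrist_force'],s['orientation'])
im,c=snap('wrist','w10')
cv2.imwrite('pics/z13.png',cv2.resize(im[110:330,90:440],None,fx=2.2,fy=2.2,interpolation=cv2.INTER_CUBIC)[:,:,::-1])
```

```text
[574.44744639  -7.43233001  83.64875601] [ 0.79710651 -0.3390318  -0.57722952] [ 6.44683661e-04  9.99863438e-01 -1.64893495e-02 -8.89437770e-04]
```

View pics/z13.png

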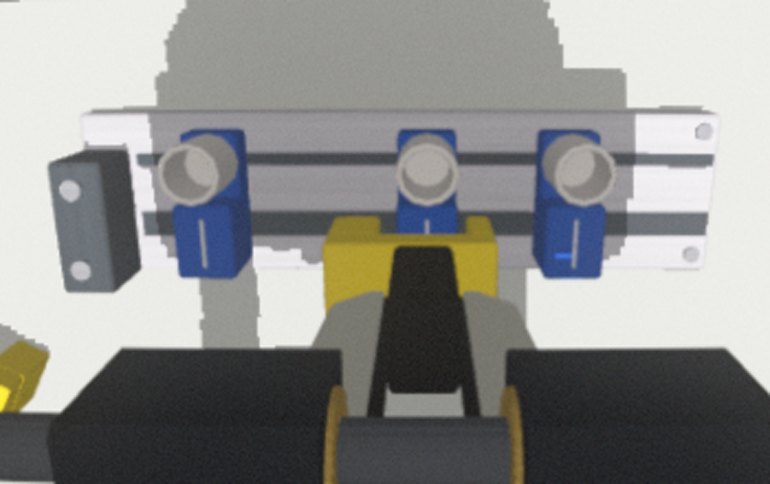

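{"api": "drive_tool", "payload": {
  "rows": "0 0 0 0 -0.0014 0 1;0 0 0 0 0 -0.01 1;0 0 0 0 0 -0.006 1;0 0 0 0 0 -0.002 1;0 0 0 0 0 0 1;0 0 0 0 0 0 1"
}}

```text
t: 12.25
position: [574.4, -8.9, 64.4]
orientation: [0.001, 1.0, -0.016, -0.001]
wrist_force: [-0.3, 0.4, -1.7]
finger_gap: 17.4
```

{"api": "drive_tool", "payload": {
  "rows": "0 0 0 0.0001 0.004 -0.001 1;0 0 0 0.0001 0.005 0 1;0 0 0 0.0002 0.005 0 1;0 0 0 0.0002 0.005 0 1;0 0 0 0.0002 0.005 0 1;0 0 0 0.0002 0.004 0 1;0 0 0 0.0001 0.002 0 1"
}}

```text
t: 13.12
position: [575.4, 14.6, 63.2]
orientation: [0.01, 1.0, -0.017, -0.001]
wrist_force: [-0.5, -10.2, -1.8]
finger_gap: 17.2
```

{"api": "drive_tool", "payload": {
  "rows": "0.6 0 0 0.0001 0.003 0 1;0.6 0 0 0.0001 0.003 0 1"
}}

```text
t: 13.38
position: [575.6, 18.4, 63.4]
orientation: [0.002, 1.0, -0.017, -0.001]
wrist_force: [-1.2, -11.4, -0.9]
finger_gap: 18.2
```

{"api": "drive_tool", "payload": {
  "rows": "0.3 0 0 0.0001 0.003 0 1;0.3 0 0 0.0001 0.003 0 1;0.3 0 0 0.0001 0.003 0 1"
}}

```text
t: 13.75
position: [575.7, 23.7, 63.5]
orientation: [-0.002, 1.0, -0.018, -0.001]
wrist_force: [-0.3, -11.2, -1.0]
finger_gap: 17.9
```

{"api": "drive_tool", "payload": {
  "rows": "0.3 0 0 0.0001 0.003 0 1;0.2 0 0 0.0001 0.002 0 1"
}}

```text
t: 14.0
position: [575.8, 26.2, 63.6]
orientation: [-0.003, 1.0, -0.018, -0.001]
wrist_force: [-0.6, -10.3, -1.8]
finger_gap: 17.2
```

{"api": "drive_tool", "payload": {
  "rows": "0.2 0 0 0 0.0015 0 1"
}}

```text
t: 14.12
position: [575.8, 26.5, 63.6]
orientation: [-0.003, 1.0, -0.018, -0.002]
wrist_force: [-0.5, -11.3, -1.9]
finger_gap: 17.8
```

{"api": "drive_tool", "payload": {
  "rows": "0 0 0 0 0.002 0 1;0 0 0 0 0.002 0 1"
}}

```text
t: 14.38
position: [575.8, 28.0, 63.5]
orientation: [-0.0, 1.0, -0.019, -0.002]
wrist_force: [0.4, -10.3, -2.7]
finger_gap: 17.4
```

Run:
```python
from h import *
s=manip.get_state();print(s['position'],s['wrist_force'],s['orientation'])
im,c=snap('wrist','w11')
cv2.imwrite('pics/z14.png',cv2.resize(im[150:290,130:350],None,fx=3.5,fy=3.5,interpolation=cv2.INTER_CUBIC)[:,:,::-1])
```

```text
[575.75662995  27.9616756   63.49842515] [  0.39063522 -10.30729412  -2.72826217] [-4.26336521e-04  9.99824810e-01 -1.86503948e-02 -1.52640184e-03]
```

View pics/z14.png

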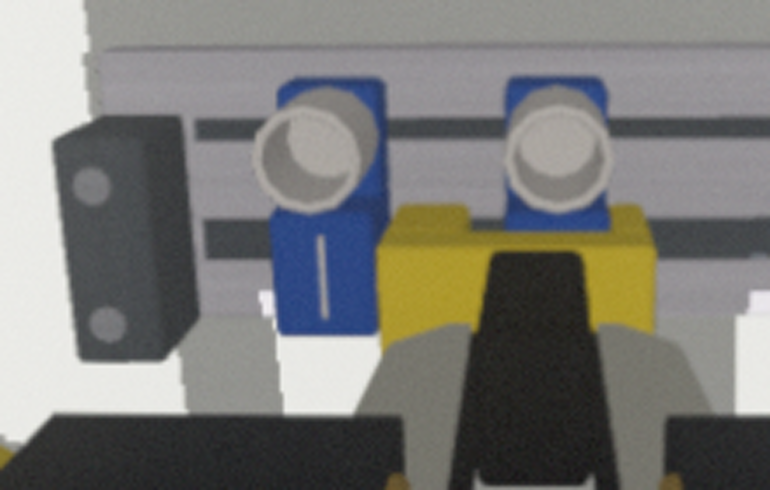

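{"api": "drive_tool", "payload": {
  "rows": "0 0 0 0 0.0018 0 1"
}}

```text
t: 14.55
position: [575.7, 28.6, 63.4]
orientation: [0.001, 1.0, -0.019, -0.002]
wrist_force: [-0.3, -12.0, -2.3]
finger_gap: 17.7
```

{"api": "drive_tool", "payload": {
  "rows": "0.1 0 0 0 0.0018 0 1"
}}

```text
t: 14.68
position: [575.8, 29.2, 63.4]
orientation: [0.002, 1.0, -0.019, -0.001]
wrist_force: [0.1, -11.0, -3.1]
finger_gap: 17.3
```

{"api": "drive_tool", "payload": {
  "rows": "0.1 0 0 0 0.0018 0 1"
}}

```text
t: 14.8
position: [575.8, 29.7, 63.4]
orientation: [0.002, 1.0, -0.019, -0.001]
wrist_force: [0.2, -11.3, -2.7]
finger_gap: 17.5
```

{"api": "drive_tool", "payload": {
  "rows": "0.1 0 0 0 0.0018 0 1"
}}

```text
t: 14.92
position: [575.8, 30.3, 63.4]
orientation: [0.003, 1.0, -0.019, -0.001]
wrist_force: [-0.0, -11.5, -1.7]
finger_gap: 17.6
```

{"api": "drive_tool", "payload": {
  "rows": "0.1 0 0 0 0.0016 0 1"
}}

```text
t: 15.05
position: [575.8, 30.7, 63.3]
orientation: [0.004, 1.0, -0.019, -0.001]
wrist_force: [0.3, -10.5, -2.0]
finger_gap: 17.3
```

Run:
```python
from h import *
s=manip.get_state();print(s['position'],s['wrist_force'],s['orientation'])
im,c=snap('wrist','w12')
cv2.imwrite('pics/z15.png',cv2.resize(im[150:290,130:350],None,fx=3.5,fy=3.5,interpolation=cv2.INTER_CUBIC)[:,:,::-1])
s=manip.get_state();print(s['position'],s['wrist_force'],s['orientation'])
```

```text
[575.82986874  30.67174516  63.3340114 ] [  0.29563007 -10.52195313  -2.00811253] [ 0.0036378   0.99980763 -0.01922298 -0.00139681]
[575.84727289  30.71337288  63.34259231] [  0.96586708 -11.14465334  -2.27867343] [ 0.00367291  0.99980719 -0.0192405  -0.00137677]
```

View pics/z15.png

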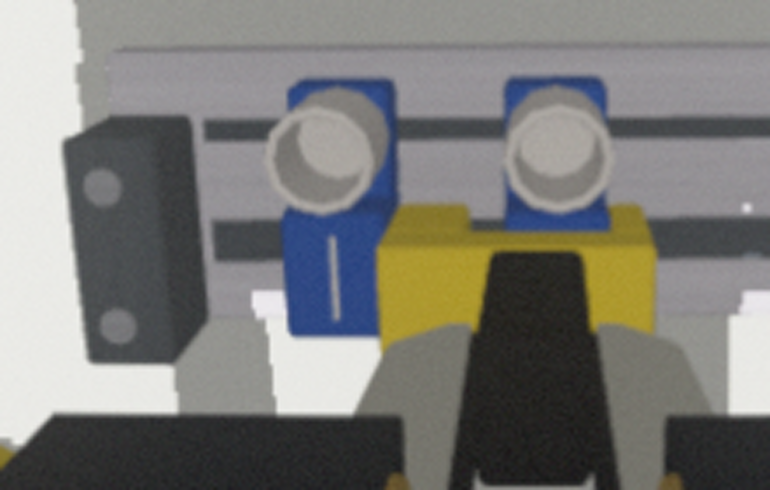

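{"api": "drive_tool", "payload": {
  "rows": "0.2 0 0 0 0.0016 0 1"
}}

```text
t: 15.22
position: [575.9, 30.8, 63.3]
orientation: [0.004, 1.0, -0.019, -0.001]
wrist_force: [0.7, -14.9, -3.1]
finger_gap: 17.4
```

{"api": "drive_tool", "payload": {
  "rows": "0.2 0 0 0 0.0016 0 1"
}}

```text
t: 15.35
position: [575.9, 30.9, 63.4]
orientation: [0.004, 1.0, -0.019, -0.001]
wrist_force: [0.9, -14.5, -1.7]
finger_gap: 17.3
```

Run:
```python
from h import *
s=manip.get_state();print(s['position'],s['wrist_force'],s['orientation'])
im,c=snap('wrist','w13')
cv2.imwrite('pics/z16.png',cv2.resize(im[150:290,130:350],None,fx=3.5,fy=3.5,interpolation=cv2.INTER_CUBIC)[:,:,::-1])
# blue base far edge (foot behind cup) extents along a row & gaps
for fn in('w11','w12','w13'):
    im,c=load(fn);hsv=cv2.cvtColor(im,cv2.COLOR_RGB2HSV)
    m=cv2.inRange(hsv,(100,100,40),(125,255,255))
    for r in(173,174,175):
        xs=np.where(m[r,130:350]>0)[0]+130
        print(fn,r,xs.min() if len(xs) else None,[ (int(a[0]),int(a[-1])) for a in np.split(xs,np.where(np.diff(xs)>1)[0]+1) if len(a)>3])
```

```text
[575.87368969  30.88471327  63.35992175] [  0.93791712 -14.53678803  -1.74520934] [ 0.00367644  0.99980248 -0.01948353 -0.00136837]
w11 173 213 [(213, 238), (276, 300)]
w11 174 211 [(211, 221), (225, 238), (275, 285), (292, 301)]
w11 175 210 [(210, 217), (228, 238), (275, 282), (296, 302)]
w12 173 216 [(216, 240), (275, 300)]
w12 174 215 [(215, 224), (227, 241), (275, 285), (291, 301)]
w12 175 213 [(213, 221), (231, 241), (275, 282), (295, 302)]
w13 173 217 [(217, 240), (276, 300)]
w13 174 215 [(215, 225), (227, 241), (275, 285), (292, 301)]
w13 175 214 [(214, 221), (231, 241), (275, 282), (295, 302)]
```

View pics/z16.png

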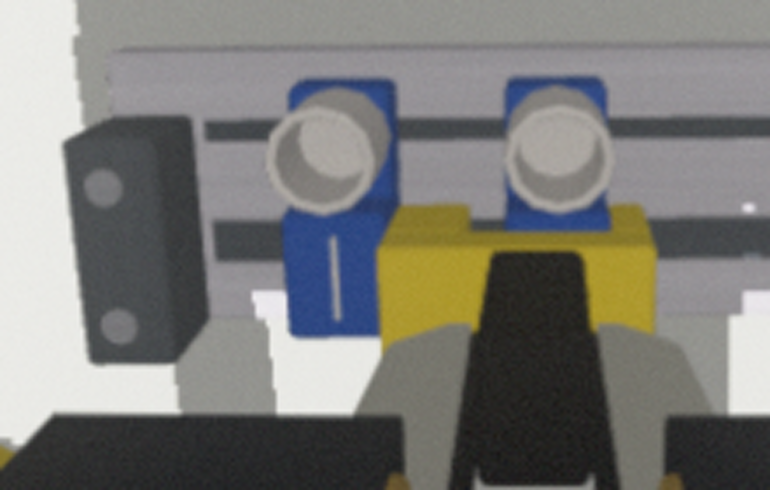

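{"api": "drive_tool", "payload": {
  "rows": "0 0 0 0 -0.002 0 1;0 0 0 0 -0.002 0 1;0 0 0 0 0 0 1"
}}

```text
t: 15.78
position: [576.0, 27.1, 63.6]
orientation: [0.004, 1.0, -0.019, -0.001]
wrist_force: [0.1, -0.8, -1.0]
finger_gap: 17.6
```

{"api": "drive_tool", "payload": {
  "rows": "0 0 0 0 0 0.012 1;0 0 0 0 0 0.018 1;0.4 0 0.1 0 0 0.002 1;0 0 0 -0.0015 -0.045 0 1;0 0 0 -0.0015 -0.042 -0.005 1;0 0 0 0 0 -0.005 1;0 0 0 0 0 0 1;0 0 0 0 0 0 1"
}}

```text
t: 16.77
position: [573.6, -60.4, 90.1]
orientation: [-0.001, 1.0, -0.017, 0.001]
wrist_force: [0.5, -0.2, -0.8]
finger_gap: 17.5
```

Run:
```python
from h import *
s=manip.get_state();print(s['position'],s['wrist_force'],s['orientation'])
im,c=snap('wrist','w14')
cv2.imwrite('pics/z17.png',cv2.resize(im[110:330,90:440],None,fx=2.2,fy=2.2,interpolation=cv2.INTER_CUBIC)[:,:,::-1])
```

```text
[573.62752686 -60.44327602  90.1387508 ] [ 0.51505115 -0.22330914 -0.81744763] [-9.34994995e-04  9.99847982e-01 -1.74029787e-02  5.24187456e-04]
```

View pics/z17.png

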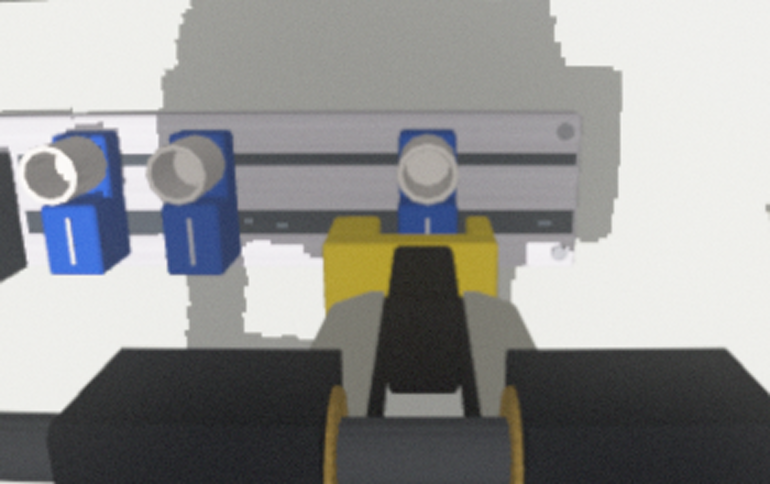

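{"api": "drive_tool", "payload": {
  "rows": "0 0 0 -0.0008 -0.0015 -0.003 1;0 0 0 0 0 -0.01 1;0 0 0 0 0 -0.008 1;0 0 0 0 0 -0.003 1;0 0 0 0 0 0 1;0 0 0 0 0 0 1"
}}

```text
t: 17.58
position: [572.7, -60.6, 64.1]
orientation: [-0.001, 1.0, -0.016, 0.0]
wrist_force: [-0.6, 0.2, -1.5]
finger_gap: 17.3
```

{"api": "drive_tool", "payload": {
  "rows": "0 0 0 0.0001 0.004 -0.0006 1;0 0 0 0.0001 0.005 0 1;0.2 0 0 0.0002 0.005 0 1;0.2 0 0 0.0002 0.005 0 1;0.2 0 0 0.0002 0.005 0 1;0.2 0 0 0.0002 0.004 0 1"
}}

```text
t: 18.32
position: [573.7, -35.1, 63.9]
orientation: [-0.004, 1.0, -0.017, 0.0]
wrist_force: [0.4, -6.4, -2.6]
finger_gap: 17.7
```

{"api": "drive_tool", "payload": {
  "rows": "-0.2 0 0 0.0001 0.004 0 1;-0.2 0 0 0.0001 0.004 0 1;0 0 0 0.0002 0.004 0 1;0 0 0 0.0001 0.003 0 1"
}}

```text
t: 18.82
position: [574.0, -21.9, 63.7]
orientation: [0.003, 1.0, -0.017, 0.0]
wrist_force: [0.2, -6.1, -3.0]
finger_gap: 17.6
```

{"api": "drive_tool", "payload": {
  "rows": "0.2 0 0 0.0001 0.002 0 1;0.1 0 0 0 0.002 0 1"
}}

```text
t: 19.08
position: [574.1, -18.8, 63.8]
orientation: [0.002, 1.0, -0.017, 0.001]
wrist_force: [0.1, -5.6, -3.2]
finger_gap: 17.3
```

{"api": "drive_tool", "payload": {
  "rows": "0.1 0 0 0 0.0015 0 1;0.1 0 0 0 0.0012 0 1"
}}

```text
t: 19.32
position: [574.2, -17.1, 63.8]
orientation: [0.001, 1.0, -0.018, 0.001]
wrist_force: [0.5, -5.9, -3.6]
finger_gap: 17.5
```

{"api": "drive_tool", "payload": {
  "rows": "0.1 0 0 0 0.001 0 1"
}}

```text
t: 19.45
position: [574.2, -16.6, 63.8]
orientation: [0.001, 1.0, -0.018, 0.001]
wrist_force: [0.6, -5.7, -3.8]
finger_gap: 17.5
```

{"api": "drive_tool", "payload": {
  "rows": "0.1 0 0 0 0.001 0 1"
}}

```text
t: 19.58
position: [574.2, -16.1, 63.8]
orientation: [0.001, 1.0, -0.018, 0.001]
wrist_force: [0.6, -5.4, -3.2]
finger_gap: 17.6
```

{"api": "drive_tool", "payload": {
  "rows": "0.1 0 0 0 0.001 0 1"
}}

```text
t: 19.7
position: [574.2, -15.8, 63.8]
orientation: [0.001, 1.0, -0.018, 0.001]
wrist_force: [-0.7, -8.5, -3.2]
finger_gap: 17.3
```

{"api": "drive_tool", "payload": {
  "rows": "0.1 0 0 0 0.0012 0 1;0.1 0 0 0 0.0012 0 1"
}}

```text
t: 19.95
position: [574.2, -15.5, 63.9]
orientation: [0.002, 1.0, -0.018, 0.001]
wrist_force: [0.0, -11.1, -2.2]
finger_gap: 17.3
```

Run:
```python
from h import *
s=manip.get_state();print(s['position'],s['wrist_force'],s['orientation'])
im,c=snap('wrist','w15')
cv2.imwrite('pics/z18.png',cv2.resize(im[150:290,130:350],None,fx=3.5,fy=3.5,interpolation=cv2.INTER_CUBIC)[:,:,::-1])
```

```text
[574.22575764 -15.54400128  63.86036188] [  0.04805694 -11.09627177  -2.16920825] [ 1.98489116e-03  9.99835488e-01 -1.80064694e-02  9.08154529e-04]
```

View pics/z18.png

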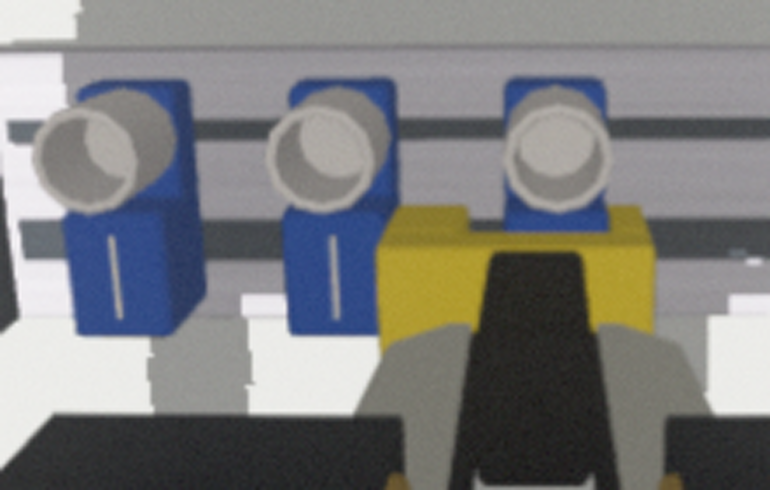

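{"api": "drive_tool", "payload": {
  "rows": "0 0 0 0 -0.002 0 1;0 0 0 0 -0.002 0 1;0 0 0 0 0 0 1;0 0 0 0 0 0.012 1;0 0 0 0 0 0.018 1;0 0 0 0 0 0.01 1;0 0 0 0 0 0 1"
}}

```text
t: 20.88
position: [574.9, -18.9, 108.5]
orientation: [0.002, 1.0, -0.018, 0.002]
wrist_force: [-0.0, 0.4, -1.2]
finger_gap: 17.4
```

Run:
```python
from h import *
s=manip.get_state();print(s['position'],s['wrist_force'],s['orientation'])
im,c=snap('wrist','w16')
```

```text
[574.87281248 -18.89986093 108.50573088] [-0.00600624  0.44503109 -1.21020084] [ 0.00169768  0.99983643 -0.01787396  0.00218121]
```

View pics/w16.png

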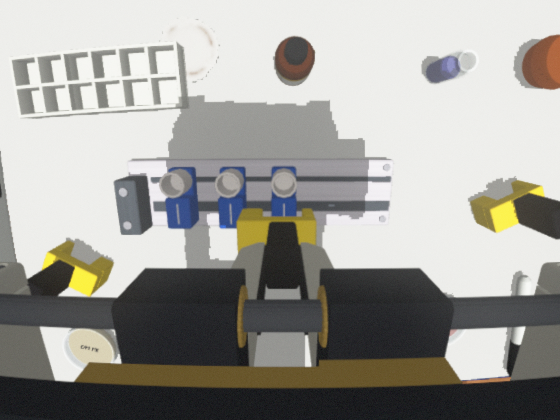

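{"api": "drive_tool", "payload": {
  "rows": "0 0.2 0 -0.05 0.01 0 1;0 0 0 -0.05 0.015 0 1;0 0 0 -0.035 0.01 0 1;0 0 0 0 0 -0.02 1;0 0 0 0 0 -0.02 1;0 0 0 0 0 0 1;0 0 0 0 0 0 1"
}}

```text
t: 21.8
position: [435.9, 16.5, 62.7]
orientation: [0.002, 1.0, -0.018, -0.002]
wrist_force: [0.2, 0.1, -0.7]
finger_gap: 17.7
```

{"api": "drive_tool", "payload": {
  "rows": "0.2 -0.2 0 0 0 -0.01 1;0 0 0 0 0 -0.005 1;0 0 0 0 0 -0.001 1;0 0 0 0 0 0 1"
}}

```text
t: 22.3
position: [436.6, 16.3, 46.1]
orientation: [-0.0, 1.0, -0.018, 0.0]
wrist_force: [-0.4, -0.1, -1.3]
finger_gap: 17.6
```

{"api": "drive_tool", "payload": {
  "rows": "0 0 0 0 0 -0.003 1;0 0 0 0 0 -0.001 1;0 0 0 0 0 0 1"
}}

```text
t: 22.68
position: [436.8, 16.3, 42.3]
orientation: [-0.0, 1.0, -0.018, 0.0]
wrist_force: [-0.2, -0.1, -0.2]
finger_gap: 17.6
```

{"api": "drive_tool", "payload": {
  "rows": "0 0 0 0 0 -0.0006 1;0 0 0 0 0 0 1"
}}

```text
t: 22.92
position: [436.8, 16.3, 41.7]
orientation: [-0.0, 1.0, -0.018, 0.0]
wrist_force: [-0.5, -0.3, -1.6]
finger_gap: 17.4
```

{"api": "drive_tool", "payload": {
  "rows": "0 0 0 0 0 -0.0006 1;0 0 0 0 0 0 1"
}}

```text
t: 23.18
position: [437.2, 16.4, 41.7]
orientation: [-0.0, 1.0, -0.018, 0.001]
wrist_force: [-0.2, -1.0, -1.1]
finger_gap: 17.7
```

{"api": "drive_tool", "payload": {
  "rows": "0 0 0 0 0 -0.001 1;0 0 0 0 0 0 1"
}}

```text
t: 23.42
position: [437.8, 16.5, 41.7]
orientation: [-0.0, 1.0, -0.018, 0.002]
wrist_force: [0.3, -0.2, -0.6]
finger_gap: 17.9
```

{"api": "drive_tool", "payload": {
  "rows": "0 0 0 0 0 0 0.7;0 0 0 0 0 0 0.5;0 0 0 0 0 0 0;0 0 0 0 0 0 0;0 0 0 0 0 0 0;0 0 0 0 0 0 0"
}}

```text
t: 24.18
position: [437.6, 16.4, 41.3]
orientation: [-0.0, 1.0, -0.018, 0.001]
wrist_force: [-0.8, -0.4, -0.5]
finger_gap: 72.9
```

{"api": "drive_tool", "payload": {
  "rows": "0 0 0 0 0 0.015 0;0 0 0 0 0 0.04 0;0 0 0 0 0 0.04 0;0 0 0 0 0 0.04 0;0 0 0 0 0 0.03 0;0 0 0 0 0 0 0;0 0 0 0 0 0 0"
}}

```text
t: 25.05
position: [436.4, 16.4, 217.1]
orientation: [-0.0, 1.0, -0.018, 0.003]
wrist_force: [-0.4, -0.5, 0.2]
finger_gap: 93.3
```

Run:
```python
from h import *
s=manip.get_state();print(s['position'],s['wrist_force'],s['orientation'])
im,c=snap('wrist','w17')
cv2.imwrite('pics/z19.png',cv2.resize(im[0:100,180:430],None,fx=3.2,fy=3.2,interpolation=cv2.INTER_CUBIC)[:,:,::-1])
im,c=snap('top','t1')
```

```text
[436.39937559  16.44462831 217.10043005] [-0.35478198 -0.52909136  0.24001064] [-3.02626150e-04  9.99829929e-01 -1.82080500e-02  2.91362117e-03]
```

View pics/w17.png

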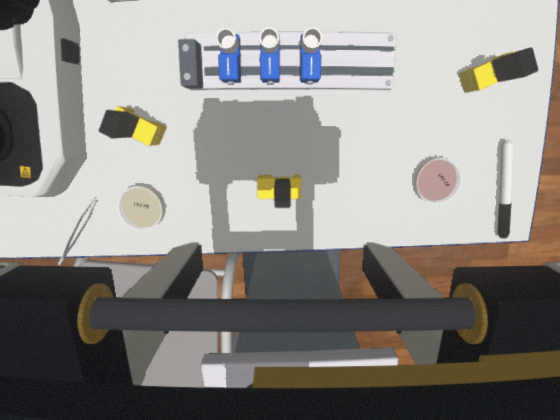

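View pics/z19.png

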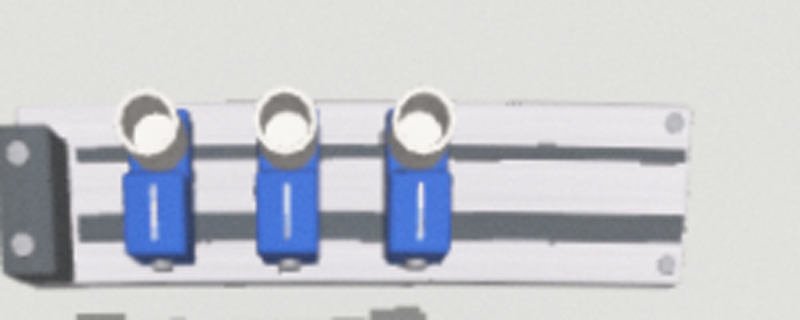

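Run:
```python
from h import *
g=lambda x,y:(x/3.2+180-.35,y/3.2-.35)
im,c=load('w17')
L=[onz(c,*g(*p),40) for p in((153,211),(287,211),(420,211))]
print('slots',[round(float(np.linalg.norm((a-b)[:2])),1) for a,b in zip(L,L[1:])],[l.round(1) for l in L])
print('stop inner',onz(c,*g(65,130),40).round(1),onz(c,*g(70,278),40).round(1), 'saddle1 left',onz(c,*g(126,172),40).round(1),onz(c,*g(130,256),40).round(1))
for fn in('w17','t1','top0'):
    im,c=load(fn);hsv=cv2.cvtColor(im,cv2.COLOR_RGB2HSV)
    m=cv2.inRange(hsv,(100,120,60),(125,255,255));n,l,st,ce=cv2.connectedComponentsWithStats(m)
    P=[]
    for i in range(1,n):
        p=onz(c,*ce[i],40)
        if st[i,4]>100 and 540<p[0]<620 and abs(p[1])<110: P.append(p)
    P.sort(key=lambda p:-p[1]);print(fn,[p.round(1) for p in P],[round(float(np.linalg.norm((a-b)[:2])),1) for a,b in zip(P,P[1:])])
im,c=load('t1')
cv2.imwrite('pics/z20.png',cv2.resize(im[160:290,180:340],None,fx=4.5,fy=4.5,interpolation=cv2.INTER_CUBIC)[:,:,::-1])
```

```text
slots [46.4, 45.9] [array([577.9,  70.5,  40. ]), array([575.8,  24.2,  40. ]), array([574.2, -21.8,  40. ])]
stop inner [605.8  98.9  40. ] [557.1 101.3  40. ] saddle1 left [591.1  78.9  40. ] [563.4  79.6  40. ]
w17 [array([577.7,  68.8,  40. ]), array([575.8,  24.1,  40. ]), array([574.6, -21. ,  40. ])] [44.7, 45.2]
t1 [array([577.5,  69.2,  40. ]), array([576.2,  24.1,  40. ]), array([574.4, -20.8,  40. ])] [45.1, 45.0]
top0 [array([576.9,  47.8,  40. ]), array([574.8,  -9.5,  40. ]), array([573.2, -61.7,  40. ])] [57.4, 52.2]
```

View pics/z20.png

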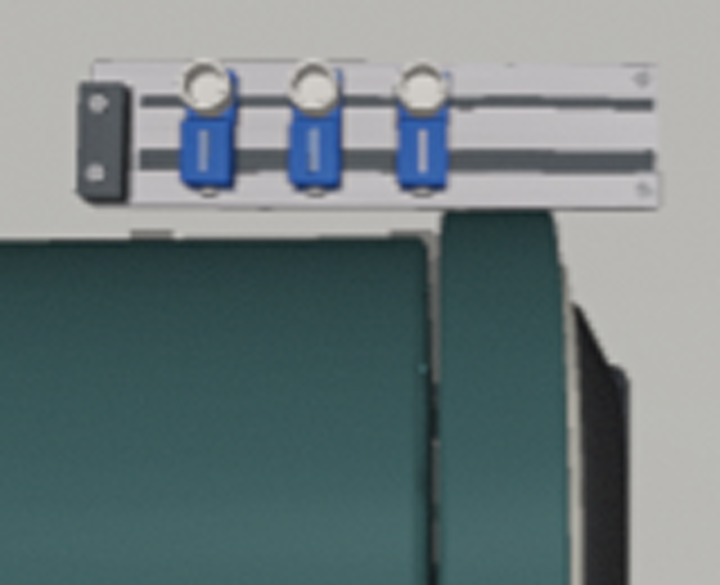

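Run:
```python
from h import *
def slots(fn):
    im,c=load(fn);hsv=cv2.cvtColor(im,cv2.COLOR_RGB2HSV)
    m=cv2.inRange(hsv,(100,100,40),(125,255,255))
    f=cv2.morphologyEx(m,cv2.MORPH_CLOSE,np.ones((1,7),np.uint8))
    h=cv2.bitwise_and(f,cv2.bitwise_not(m));n,l,st,ce=cv2.connectedComponentsWithStats(h)
    for i in range(1,n):
        p=onz(c,*ce[i],40)
        if st[i,4]>=8 and st[i,3]>=6 and 560<p[0]<592: print(fn,st[i],p.round(2))
for f in('w9','w10','w14','w15','w16','w17'): slots(f)
```

```text
w9 [192 205   4  22  56] [577.19  70.64  40.  ]
w9 [288 205   3  11  32] [578.98 -10.03  40.  ]
w9 [351 205   4  22  55] [572.07 -63.13  40.  ]
w10 [180 210   5  22  59] [577.25  70.69  40.  ]
w10 [283 210   2   6  12] [581.   -10.03  40.  ]
w10 [349 210   4  22  58] [572.37 -63.15  40.  ]
w14 [120 209   5  21  52] [577.34  70.76  40.  ]
w14 [175 209   4  22  59] [575.33  24.64  40.  ]
w14 [283 209   3   7  20] [578.79 -63.25  40.  ]
w15 [161 217   4  24  58] [577.6   70.71  40.  ]
w15 [224 217   3  24  62] [576.09  24.61  40.  ]
w16 [283 203   2  13  25] [577.82 -21.74  40.  ]
w16 [176 204   4  20  54] [577.66  70.7   40.  ]
w16 [229 204   3  21  50] [576.29  24.54  40.  ]
w17 [269  57   2  18  34] [575.9   24.01  40.  ]
w17 [310  57   3  18  33] [574.4  -22.03  40.  ]
w17 [227  58   2  17  34] [577.44  70.5   40.  ]
```

```bash
python3 -c "
from workcell import manip
print(manip.get_state()['qd'].round(4));print(manip.sign_off())"
```

```text
[-0.001   0.0064  0.0076 -0.0018  0.0001  0.0003]
the job is handed in; nothing more can be done
None
```

I set all three carriers with the gauge, stood the gauge upright on the desk in front of the rail, and handed the job in at about 25 s. The sign-off gave no verdict.

| Set | Press on the part ahead (estimated) | Pull on the carrier while sliding |
|---|---|---|
| Carrier 1 against the end stop | about 3 N | about 3.5 N |
| Carrier 2 against carrier 1 | about 3.5 N | about 11 N |
| Carrier 3 against carrier 2 | about 5 N | about 6 N |

The press is the rise in wrist force above the sliding friction, and that reading is noisy by roughly 1 N. In each case the gauge stopped advancing as the force rose, and I held it for more than 0.1 s.

**Spacing between carriers:** after release, the marks on the carriers measured 46.1–46.5 mm (1 to 2) and 46.0–46.3 mm (2 to 3) apart. The target is 46 mm, which is a 24 mm gap.

**Carriers already set:** carrier 1 read the same to about 0.2 mm before and after carriers 2 and 3 were set.

**Gauge:** it stands at about x 437, y 16 mm, about 138 mm from the saddle line on the robot's side. The arm was lifted clear of it.

**Checks that were weaker or disagreed:**
- The blue-area centroids gave about 45 mm spacing. I put that down to the carriers' side faces showing in the view and trusted the marks instead.
- The first gap, end stop to carrier 1, rests on the press contact and on carrier 1 staying put. The stop's edge was too unclear in the pictures to measure it directly.
- In the final top view the arm hid the gauge, so its upright stance was confirmed by the wrist camera only.
- I did not measure the vial, bottle and dishes again at the end. The arm never came near them, and the dishes looked undisturbed in the last wrist view.

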